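# Pack a glue pot mouth-down in its carton and close the flaps

## Task

Pack away the blue glue pot so that no sawdust gets in: turn it over and stand it mouth-down, flat on the floor of the cardboard carton, without letting it drop. Then, with the pot released, fold the plain flap of the carton down flat, and only after that the flap with the yellow tape. Leave the other things on the bench where they are.

Things in the scene. Friction and masses are not known exactly. Their poses are not given: they have to be found in the camera images.
- pot: Blue square glue pot with a white band near its closed bottom, open at one end: 60 x 60 mm outside, 84 mm tall, walls 4 mm, straight sides, 0.15 to 0.31 kg. Origin: centre of the outside of its closed bottom; z points from the closed bottom to the mouth, x and y across its flat sides. It starts standing mouth-up on the bench (z up) at any yaw, and lies steadily on any of its flat sides.
- carton: Open cardboard carton, fixed to the bench: 170 x 170 mm outside, 100 mm tall, walls and floor 4 mm. Origin: centre of its underside; z up. The plain flap is hinged on its +x rim, the flap with the yellow tape on its -x rim (a yellow strip runs down the wall there). It stands left or right on the bench, its -x side facing roughly towards the robot.
- flap_plain (a joint): Angle of the plain flap, rad: 0 closed flat over the box, 1.57 upright, up to 2.3 (stop) leaning outwards; starts 1.7 to 2.2. The flap is 84 mm from hinge to free edge, 166 mm wide, 4 mm thick; its hinge runs along the carton's y axis at carton x = +85 mm, z = 100 mm. It stays where it is left (friction about 0.05 N m).
- flap_taped (a joint): Angle of the flap with the yellow tape, rad: 0 closed flat, 1.57 upright, up to 2.3 (stop) leaning outwards; starts 1.7 to 2.2. 100 mm from hinge to free edge, 166 mm wide, 4 mm thick; its hinge runs along the carton's y axis at carton x = -85 mm, z = 104 mm, so that closed it lies over the plain flap's edge. Same friction.
- flap_plain_edge (a point): Middle of the free edge of the plain flap.
- flap_taped_edge (a point): Middle of the free edge of the taped flap.
- toolcase: Green tool case, fixed: 160 x 170 mm, 85 mm tall, with a black handle on top up to 104 mm. Origin: centre of its underside.
- gluebottle: Yellow glue bottle with a red cap, 58 mm in diameter, 170 mm tall, standing loose. Origin: centre of its underside. Bystander.
- tin: Round tin with a red label, 76 mm in diameter, 100 mm tall, loose. Origin: centre of its underside. Bystander.
- jar: Amber glass jar with a steel cap, 68 mm in diameter, 90 mm tall, loose. Origin: centre of its underside. Bystander.
- offcut: Dark wood offcut, 50 (x) x 100 (y) x 28 mm, lying loose. Origin: centre of its underside. Bystander.
- sander: Cork and red sanding block, 50 (x) x 105 (y) x 28 mm, loose. Origin: centre of its underside. Bystander.

How it is judged:
By the outcome, as a careful person would: the job done as asked, in the order asked, and still so for the second after the job is handed in, with the robot touching nothing.
It also fails if it takes over 72 s, if anything falls off the work surface, if the arm or the gripper's body presses on something with over 40 N, if the wrist force passes 120 N, or if a joint passes its speed limit or range.

## Robot

A 6-joint arm with a two-finger parallel gripper is mounted at the origin on the work surface. World frame = base frame: x ahead of the robot, y to its left, z up, the work surface at z = 0. Lengths are in m, angles in rad, forces in N, time in s.
With the tool pointing down it reaches from about 0.35 to 0.975 m from the base axis. Payload 4.9 kg.
Tool frame: the origin (TCP) lies at the very end of the fingers, on their centre line; the grasp point (between the pads) lies 19 mm behind it; z points along the fingers, y is the line along which they close (so a half turn about z gives the same grasp; the last joint's range is limited). The gripper opens to 85 mm and grips with 20 to 120 N. Pads are 22 mm wide; open, the fingers measure 114 mm over their backs; the gripper's body (76 mm by 85 mm) begins 54 mm behind the grasp point. The pads swing forward as they close: fully open they stand 13 mm farther back than shut.
Start: joints at [-1.44, 0.053, 1.613, -0, 1.476, -0.119], TCP at [0.155, -0.606, 0.231] pointing down, gripper open.
Joint ranges: [-3.01, 3.01], [-1.01, 2.22], [0.06, 2.58], [-1.02, 4.17], [0.09, 2.62], [-3.14, 3.14]. Speed limits (rad/s): [2.57, 2.57, 3.14, 3.14, 3.14, 3.14].

## Interface

Orientations are given as a unit quaternion [w, x, y, z].
In Python, from plant import monitor, vision, manip gives the robot as it stands. The module is installed in compiled form; this text tells all that it offers.
- The arm moves only by the tool arm_command, never from a script. Its argument "rows" is a list of rows, each a list of 3 entries, a list of its own where there are three numbers: the finger opening in mm, from 0 to 85.4, then the shift along the world's x, y, z in units of 30 cm (1.0 is 30 cm), then the turn, a rotation vector about the world's x, y, z in units of pi/2 rad (1.0 is pi/2 rad). In form: [[claw, [x, y, z], [wx, wy, wz]], ...]. A call has 1 to 12 rows; each row is the pose to reach, as a shift and turn from the pose commanded when the call began; what a row does not reach only later rows make up. A row lasts 1/12 s, in which the tool goes at most 41.7 mm and 7.16 degrees, less where a joint would pass 70% of its speed; a pose out of reach is approached as far as the arm can. A call with a number of a shift or a turn outside -1 to 1 is refused whole. A call with a gripper value outside its range is refused whole. The fingers move at their own pace and stop on an object; the grip force is fixed at half the most. Time passes only in rows, so rows that repeat a pose let the fingers close. It gives the time, the measured TCP pose, the force, the opening and the grip force at its end, in the units of the state.
- monitor.state(): the state, without advancing time (a new reading comes with each control period).
- vision.grab_frame(name): name is "scene" or "top" or "wrist"; returns a dict with "color" (480x640x3 uint8, red, green, blue), "z_map" (480x640 float32, m along the optical axis (not along the pixel's ray), 0 where there is no reading), "mtx" (3x3 intrinsics, pixels), "R" (3x3) and "t" (3): a world point X has camera coordinates R X + t. Camera axes: x right, y down, z forward; pixel columns grow to the right and rows downward; lengths in m; the calibration is good to about 2 mm. A picture is of the moment at which its call begins.
- manip.job_done(): hands the job in; it is judged then, once.
The state is a dict: "time": time; "joint_pos": joint angles; "joint_vel": joint speeds; "joint_efforts": joint torques, N m; "tool_pos": TCP position; "tool_rot": TCP orientation; "contact_force": force on the tool from outside, world axes, zero at the start; "ft_torque": the same for the moment, N m; "gripper_width": opening from 0.0 (shut) to 1.0 (fully open); "grasp_force": force on a finger pad.
Only numpy, scipy, OpenCV 4.12 (cv2) and the standard library are available. Lean on these libraries where they do the work, as an engineer would, in place of code of your own. Each camera call takes 0.05 s, during which the arm holds its last target. There are 200 camera calls.

## Working session

There is one attempt and no reset: what is moved stays moved. The work goes in short steps, Python scripts to look and compute and a tool call to move; the robot and the scene stay as the last step left them, time stands still between calls to the robot, and variables do not carry over. Pictures are saved under pics/ and viewed, at most 10 in all, crops included, and the job is handed in when it is done.

Besides the shell and the picture viewer there is one more tool, called after "Call:" in YAML: its name, and indented under it one key for each argument. arm_command: Moves the arm, as the interface text tells. Shifts and turns lie within -1 to 1; 1 stands for 30 cm of shift or pi/2 rad of turn. Its arguments: {"type":"object","properties":{"rows":{"type":"array"}},"required":["rows"]}

```bash
mkdir -p pics
python3 - <<'E'
from plant import monitor, vision
import cv2,numpy as np,pickle
s=monitor.state();print(s)
ims=[]
for n in("scene","top"):
    f=vision.grab_frame(n);pickle.dump(f,open(n+".pkl","wb"))
    print(n,f["mtx"].round(1).tolist(),f["R"].round(3).tolist(),f["t"].round(3).tolist())
    cv2.imwrite(f"pics/{n}0.png",f["color"][:,:,::-1])
E
```

```text
{'time': 0.0, 'joint_pos': array([-1.44000083e+00,  5.33392330e-02,  1.61432234e+00, -6.87344900e-06,
        1.47600000e+00, -1.18999722e-01]), 'joint_vel': array([ 0.00117641,  0.00070102,  0.00066766, -0.00115023, -0.00071329,
        0.00051675]), 'joint_efforts': array([ 2.10909377e-03, -3.93682981e+01, -3.70174456e+01, -3.07153812e-05,
        7.13113637e-03,  2.92132905e-07]), 'tool_pos': array([ 0.15441871, -0.60496784,  0.23005702]), 'tool_rot': array([-1.03442416e-03,  9.92209856e-01,  1.24573402e-01, -9.52200432e-06]), 'contact_force': array([-0.65972331, -0.24470887,  0.38482621]), 'ft_torque': array([0.00191671, 0.01635656, 0.01904341]), 'grasp_force': 0.0, 'gripper_width': 0.9962885193815337}
scene [[489.0, 0.0, 311.5], [0.0, 489.0, 233.4], [0.0, 0.0, 1.0]] [[-0.11, 0.994, 0.017], [0.694, 0.089, -0.714], [-0.711, -0.067, -0.7]] [0.042, -0.288, 1.428]
top [[590.8, 0.0, 322.7], [0.0, 590.8, 245.9], [0.0, 0.0, 1.0]] [[0.114, -0.993, 0.005], [-0.97, -0.112, -0.214], [0.213, 0.019, -0.977]] [-0.043, 0.544, 1.158]
```

View pics/scene0.png

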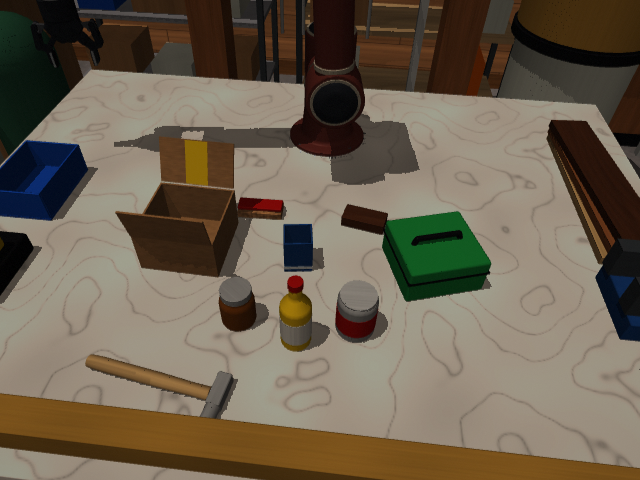

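View pics/top0.png

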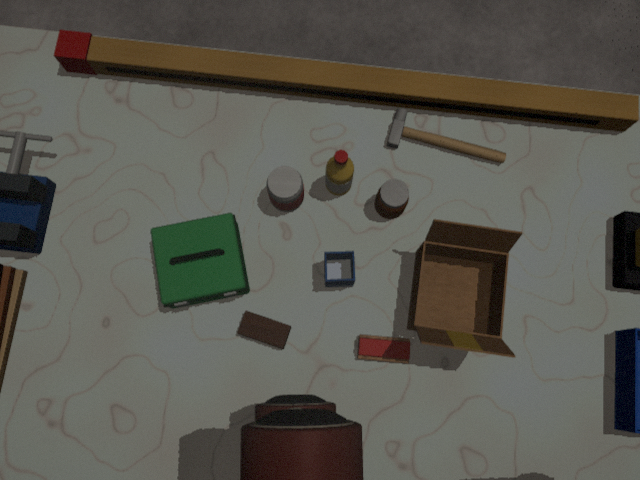

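The scene view shows the pot at (298,247), the carton at (185,230) on the robot's right with the taped flap towards the robot, and the sander at (261,208). In the top view the pot is at (340,269), the carton at (460,290), the jar at (392,198) and the sander at (384,348). I'll zoom in on the corners next.

```bash
cat > h.py <<'E'
import numpy as np,cv2,pickle
def ld(n): return pickle.load(open(n+".pkl","rb"))
def ray(f,p):
    d=f["R"].T@np.linalg.solve(f["mtx"],[p[0],p[1],1.]);return -f["R"].T@f["t"],d
def plane(f,p,z):
    c,d=ray(f,p);return c+d*(z-c[2])/d[2]
def tri(f,p,g,q):
    P=[k["mtx"]@np.c_[k["R"],k["t"]] for k in(f,g)]
    X=cv2.triangulatePoints(P[0],P[1],np.array(p,float).T,np.array(q,float).T);return (X[:3]/X[3]).T
def proj(f,X):
    c=f["R"]@X+f["t"];u=f["mtx"]@c;return u[:2]/u[2]
def dep(f,p):
    z=f["z_map"][int(round(p[1])),int(round(p[0]))];c,d=ray(f,p);return c+d*z
E
python3 - <<'E'
from h import *
T=ld("top")["color"];S=ld("scene")["color"]
def crop(I,x,y,w,h,s):
    return cv2.resize(cv2.convertScaleAbs(I[y:y+h,x:x+w],alpha=1.8),None,fx=s,fy=s,interpolation=cv2.INTER_CUBIC)
a=crop(T,400,210,130,150,3);b=crop(S,110,130,140,150,3)
c=np.zeros((150,810,3),np.uint8);c=np.zeros((140,a.shape[1]+b.shape[1],3),np.uint8)
o=np.vstack([np.hstack([a,b]),c]);
o[450:590,:240]=crop(T,315,240,60,35,4)[:140];o[450:590,250:490]=crop(S,270,220,60,35,4)
p=crop(T,315,245,50,45,3);q=crop(S,270,215,50,60,2.3)
o[450:]=0;o[450:585,:150]=p;o[450:588,200:315]=q
for k in range(0,o.shape[1],30):o[0:4,k]=255
for k in range(0,450,30):o[k,0:4]=255;o[k,390:394]=255
cv2.imwrite("pics/crop.png",o[:,:800,::-1]);print(o.shape)
for n in("top","scene"):
    f=ld(n);h=cv2.cvtColor(f["color"],cv2.COLOR_RGB2HSV);m=cv2.inRange(h,(100,80,20),(130,255,255))
    for c in cv2.findContours(m,0,2)[0]:
        if cv2.contourArea(c)>150:
            x,y,_,_=cv2.boundingRect(c)
            if 250<x<360: print(n,cv2.minAreaRect(c),cv2.approxPolyDP(c,3,True)[:,0].tolist())
E
```

```text
(590, 810, 3)
top ((339.5, 267.0), (30.0, 29.0), 90.0) [[325, 253], [326, 281], [354, 280], [353, 252]]
scene ((297.9999694824219, 245.0), (27.999996185302734, 41.99999237060547), 0.0) [[284, 224], [284, 265], [311, 265], [311, 224]]
```

View pics/crop.png

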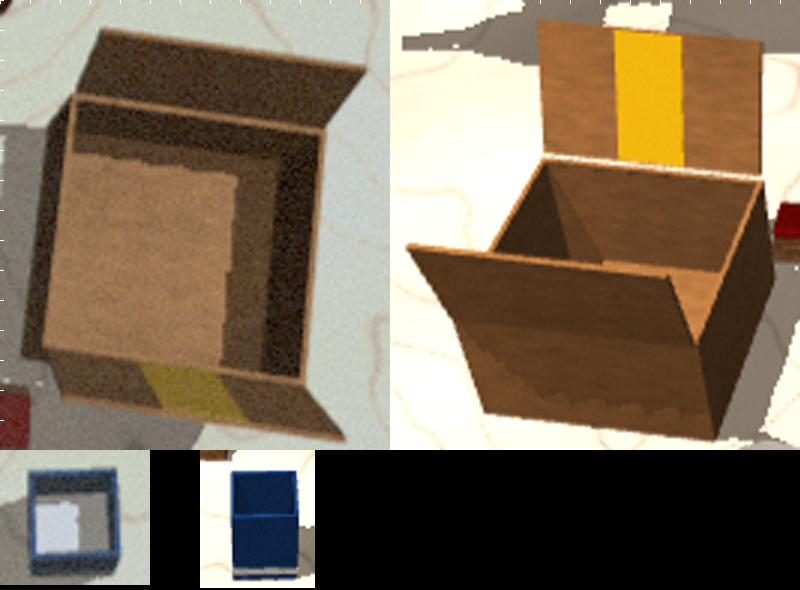

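Run:
```python
from h import *
t,s=ld("top"),ld("scene")
ct=lambda a:[(400+x/3-.3,210+y/3-.3) for x,y in a]
cs=lambda a:[(110+(x-390)/3-.3,130+y/3-.3) for x,y in a]
n=["rim near+y","rim near-y","rim far+y","plain+y","plain-y","taped+y","taped-y"]
A=ct([(42,346),(303,381),(72,95),(103,29),(364,68),(68,400),(345,440)])
B=cs([(762,180),(543,156),(698,345),(670,277),(408,245),(762,43),(538,20)])
for k,X in zip(n,tri(t,A,s,B)):print(k,X.round(4))
print("rim on z=.1",[plane(t,p,.1)[:2].round(4).tolist() for p in ct([(42,346),(303,381),(326,131),(72,95)])])
pt=[(315+x/3-.3,245+(y-450)/3-.3) for x,y in [(28,472),(116,468),(119,554),(31,555)]]
ps=[(270+(x-200)/2.3-.3,215+(y-450)/2.3-.3) for x,y in [(298,516),(232,516),(232,471),(296,471)]]
print("pot rim",tri(t,pt,s,ps).round(4).tolist())
print("rim z=.084",[plane(t,p,.084)[:2].round(4).tolist() for p in pt])
P=np.array([plane(t,p,.084)[:2] for p in pt]);print(P.mean(0),cv2.minAreaRect(P.astype(np.float32)*1000))
for nm,p,z in[("jar",(393,189),.09),("bottle",(341,157),.17),("tin",(285,178),.1),("toolc",(247,222),.085),("toolc2",(247,292),.085),("sand",(358,336),.028),("sandr",(410,340),.028),("offc",(291,330),.028),("offc2",(252,313),.028)]:print(nm,plane(t,p,z).round(3),dep(t,p).round(3))
```

```text
rim near+y [ 0.4014 -0.1734  0.1008]
rim near-y [ 0.3979 -0.3408  0.1034]
rim far+y [ 0.5698 -0.1796  0.0971]
plain+y [ 0.5934 -0.1818  0.1803]
plain-y [ 0.5871 -0.3461  0.1816]
taped+y [ 0.3619 -0.1757  0.1946]
taped-y [ 0.3574 -0.3394  0.1963]
rim on z=.1 [[0.4015, -0.1737], [0.3984, -0.3422], [0.5643, -0.3492], [0.5693, -0.1801]]
pot rim [[0.5282, 0.0156, 0.0836], [0.5373, -0.0424, 0.0854], [0.4797, -0.0507, 0.0848], [0.4723, 0.0074, 0.0849]]
rim z=.084 [[0.5282, 0.0152], [0.5377, -0.0431], [0.4799, -0.0511], [0.4725, 0.0069]]
[ 0.50455259 -0.01804624] ((504.7323303222656, -17.852901458740234), (58.39791488647461, 59.13368606567383), 7.859184741973877)
jar [ 0.674 -0.11   0.09 ] [ 0.674 -0.11   0.092]
bottle [0.7   0.003 0.17 ] [0.701 0.003 0.169]
tin [0.669 0.112 0.1  ] [0.668 0.111 0.102]
toolc [0.572 0.178 0.085] [0.593 0.191 0.001]
toolc2 [0.43  0.158 0.085] [0.439 0.168 0.01 ]
sand [ 0.373 -0.073  0.028] [ 0.376 -0.075 -0.002]
sandr [ 0.378 -0.179  0.028] [ 0.38  -0.184 -0.005]
offc [0.37  0.065 0.028] [ 0.372  0.067 -0.002]
offc2 [0.395 0.149 0.028] [0.395 0.149 0.032]
```

Call:
arm_command:
  rows:
    - [85,[0.667,1.0,0.267],[0,0,0.47]]
    - [85,[0.667,1.0,0.267],[0,0,0.47]]
    - [85,[0.667,1.0,0.267],[0,0,0.47]]
    - [85,[0.667,1.0,0.267],[0,0,0.47]]
    - [85,[0.667,1.0,0.267],[0,0,0.47]]
    - [85,[0.667,1.0,0.267],[0,0,0.47]]
    - [85,[0.667,1.0,0.267],[0,0,0.47]]
    - [85,[0.667,1.0,0.267],[0,0,0.47]]
    - [85,[0.667,1.0,0.267],[0,0,0.47]]
    - [85,[0.667,1.0,0.267],[0,0,0.47]]

```text
time: 0.93
tool_pos: [0.3575, -0.3016, 0.3134]
tool_rot: [0.001, 0.879, 0.477, 0.001]
contact_force: [-0.3, -0.2, 0.5]
gripper_width: 0.991
grasp_force: 0.0
```

Call:
arm_command:
  rows:
    - [85,[0.53,0.753,-0.1],[0,0,0.462]]
    - [85,[0.53,0.753,-0.1],[0,0,0.462]]
    - [85,[0.53,0.753,-0.1],[0,0,0.462]]
    - [85,[0.53,0.753,-0.1],[0,0,0.462]]
    - [85,[0.53,0.753,-0.1],[0,0,0.462]]
    - [85,[0.53,0.753,-0.1],[0,0,0.462]]
    - [85,[0.53,0.753,-0.1],[0,0,0.462]]
    - [85,[0.53,0.753,-0.1],[0,0,0.462]]

```text
time: 1.6
tool_pos: [0.5148, -0.076, 0.2795]
tool_rot: [-0.002, 0.653, 0.758, 0.0]
contact_force: [0.3, -0.3, -0.2]
gripper_width: 0.995
grasp_force: 0.0
```

Call:
arm_command:
  rows:
    - [85,[0,0,-0.1],[0.55,0.079,0]]
    - [85,[0,0,-0.1],[0.55,0.079,0]]
    - [85,[0,0,-0.1],[0.55,0.079,0]]
    - [85,[0,0,-0.1],[0.55,0.079,0]]
    - [85,[0,0,-0.1],[0.55,0.079,0]]
    - [85,[0,0,-0.1],[0.55,0.079,0]]
    - [85,[0,0,-0.1],[0.55,0.079,0]]
    - [85,[0,0,-0.1],[0.55,0.079,0]]
    - [85,[0,0,-0.1],[0.55,0.079,0]]

```text
time: 2.35
tool_pos: [0.5129, -0.0809, 0.2494]
tool_rot: [-0.32, 0.595, 0.684, 0.276]
contact_force: [-0.3, 0.3, -0.1]
gripper_width: 0.991
grasp_force: 0.0
```

```bash
cat >> h.py <<'E'
def st():
    from plant import monitor
    from scipy.spatial.transform import Rotation as Ro
    s=monitor.state();q=s["tool_rot"];R=Ro.from_quat([*q[1:],q[0]]).as_matrix()
    print("t",round(s["time"],2),"tcp",s["tool_pos"].round(4),"y",R[:,1].round(3),"b",(-R[:,2]).round(3),"j",s["joint_pos"].round(3),"F",s["contact_force"].round(1),s["gripper_width"],s["grasp_force"])
E
python3 -c "from h import *;st()"
```

```text
t 2.35 tcp [ 0.5129 -0.0809  0.2494] y [ 0.99   0.14  -0.003] b [ 0.109 -0.759  0.642] j [-0.615  0.097  1.706  0.641  1.944 -0.705] F [-0.3  0.3 -0.1] 0.991492760374158 0.0
```

Call:
arm_command:
  rows:
    - [85,[0,0,-0.13],[0,0,0]]
    - [85,[0,0,-0.26],[0,0,0]]
    - [85,[0,0,-0.36],[0,0,0]]
    - [85,[0,0,-0.463],[0,0,0]]
    - [85,[0,0,-0.463],[0,0,0]]
    - [85,[-0.013,0.085,-0.534],[0,0,0]]
    - [85,[-0.025,0.17,-0.605],[0,0,0]]
    - [85,[-0.038,0.255,-0.677],[0,0,0]]
    - [85,[-0.038,0.255,-0.677],[0,0,0]]

```text
time: 3.1
tool_pos: [0.4991, 0.0011, 0.0469]
tool_rot: [-0.322, 0.592, 0.685, 0.275]
contact_force: [-0.4, 0.2, -0.3]
gripper_width: 0.993
grasp_force: 0.0
```

Call:
arm_command:
  rows:
    - [40,[0,0,0],[0,0,0]]
    - [40,[0,0,0],[0,0,0]]
    - [40,[0,0,0],[0,0,0]]
    - [40,[0,0,0],[0,0,0]]
    - [40,[0,0,0],[0,0,0]]
    - [40,[0,0,0],[0,0,0]]
    - [40,[0,0,0],[0,0,0]]
    - [40,[0,0,0],[0,0,0]]

```text
time: 3.77
tool_pos: [0.5042, -0.0045, 0.051]
tool_rot: [-0.318, 0.593, 0.685, 0.278]
contact_force: [-0.2, -0.3, 7.8]
gripper_width: 0.692
grasp_force: 65.5
```

Run:
```python
from h import *;st()
from plant import vision
for n in("scene","top"):
    f=vision.grab_frame(n);pickle.dump(f,open(n+"1.pkl","wb"))
f=ld("scene1")["color"][100:330,180:480]
cv2.imwrite("pics/s1.png",cv2.resize(f,None,fx=2,fy=2)[:,:,::-1])
```

```text
t 3.77 tcp [ 0.5042 -0.0045  0.051 ] y [0.99  0.142 0.004] b [ 0.106 -0.758  0.643] j [-0.515  0.276  1.881  0.654  1.602 -0.853] F [-0.2 -0.3  7.8] 0.6916075039777926 65.46245455741882
```

View pics/s1.png

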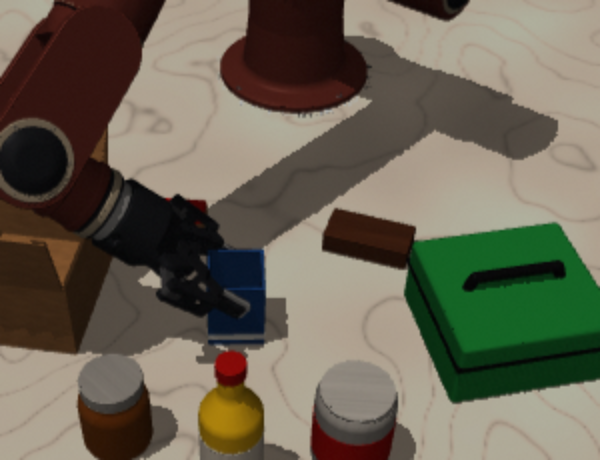

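Call:
arm_command:
  rows:
    - [40,[0,0,0.12],[0,0,0]]
    - [40,[0,0,0.24],[0,0,0]]
    - [40,[0,0,0.36],[0,0,0]]
    - [40,[0.009,0.04,0.4],[0,0,0]]
    - [40,[0.009,0.04,0.4],[-0.99,-0.142,0]]
    - [40,[0.009,0.04,0.4],[-0.99,-0.142,0]]
    - [40,[0.009,0.04,0.4],[-0.99,-0.142,0]]
    - [40,[0.009,0.04,0.4],[-0.99,-0.142,0]]
    - [40,[0.009,0.04,0.4],[-0.99,-0.142,0]]
    - [40,[0.009,0.04,0.4],[-0.99,-0.142,0]]
    - [40,[0.009,0.04,0.4],[-0.99,-0.142,0]]
    - [40,[0.009,0.04,0.4],[-0.99,-0.142,0]]

```text
time: 4.87
tool_pos: [0.5059, 0.0081, 0.1705]
tool_rot: [0.052, 0.654, 0.754, -0.042]
contact_force: [-0.7, -0.1, -2.1]
gripper_width: 0.695
grasp_force: 65.4
```

```bash
python3 -c "from h import *;st()"
```

```text
t 4.87 tcp [0.5059 0.0081 0.1705] y [0.99  0.141 0.005] b [-0.023  0.131  0.991] j [-0.059 -0.201  1.961 -0.133  1.353 -0.173] F [-0.7 -0.1 -2.1] 0.6951896708451151 65.44841408729553
```

Call:
arm_command:
  rows:
    - [40,[0,0,0],[-0.357,-0.051,0]]
    - [40,[0,0,0],[-0.357,-0.051,0]]
    - [40,[0,0,0],[-0.357,-0.051,0]]
    - [40,[0,0,0],[-0.357,-0.051,0]]
    - [40,[0,0,0],[-0.357,-0.051,0]]
    - [40,[0,0,-0.1],[-0.357,-0.051,0]]
    - [40,[0,0,-0.2],[-0.357,-0.051,0]]
    - [40,[0,0,-0.3],[-0.357,-0.051,0]]
    - [40,[0,0,-0.3],[-0.357,-0.051,0]]
    - [40,[0,0,-0.3],[-0.357,-0.051,0]]

```text
time: 5.7
tool_pos: [0.5037, 0.0082, 0.0771]
tool_rot: [0.255, 0.616, 0.711, -0.224]
contact_force: [0.4, -1.0, -1.2]
gripper_width: 0.692
grasp_force: 65.6
```

Run:
```python
from h import *;st()
from plant import vision
f=vision.grab_frame("scene");pickle.dump(f,open("scene2.pkl","wb"))
cv2.imwrite("pics/s2.png",cv2.resize(f["color"][100:330,180:480],None,fx=2,fy=2)[:,:,::-1])
```

```text
t 5.7 tcp [0.5037 0.0082 0.0771] y [ 0.99   0.141 -0.005] b [-0.087  0.634  0.769] j [ 0.224  0.038  2.025 -0.735  1.252  0.383] F [ 0.4 -1.  -1.2] 0.6918181180946533 65.61844825744629
```

View pics/s2.png

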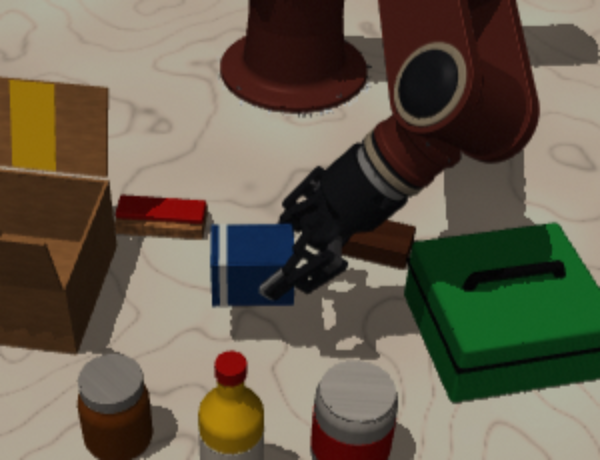

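Call:
arm_command:
  rows:
    - [40,[0,0,-0.08],[0,0,0]]
    - [40,[0,0,-0.13],[0,0,0]]
    - [40,[0,0,-0.16],[0,0,0]]
    - [40,[0,0,-0.175],[0,0,0]]
    - [40,[0,0,-0.185],[0,0,0]]
    - [40,[0,0,-0.19],[0,0,0]]
    - [40,[0,0,-0.19],[0,0,0]]

```text
time: 6.33
tool_pos: [0.5056, 0.0089, 0.0222]
tool_rot: [0.257, 0.616, 0.711, -0.222]
contact_force: [0.4, -0.1, -1.4]
gripper_width: 0.695
grasp_force: 66.0
```

Call:
arm_command:
  rows:
    - [40,[0,0,-0.008],[0,0,0]]
    - [40,[0,0,-0.014],[0,0,0]]
    - [40,[0,0,-0.018],[0,0,0]]
    - [40,[0,0,-0.018],[0,0,0]]
    - [40,[0,0,-0.018],[0,0,0]]

```text
time: 6.75
tool_pos: [0.5054, 0.0088, 0.0167]
tool_rot: [0.257, 0.616, 0.711, -0.223]
contact_force: [-0.1, 0.9, 2.5]
gripper_width: 0.697
grasp_force: 66.3
```

Call:
arm_command:
  rows:
    - [40,[0,0,-0.003],[0,0,0]]
    - [40,[0,0,-0.003],[0,0,0]]
    - [64,[0,0,-0.003],[0,0,0]]
    - [70,[0,0,-0.003],[0,0,0]]
    - [85,[0,0,-0.003],[0,0,0]]
    - [85,[0,0,-0.003],[0,0,0]]
    - [85,[0,0,-0.003],[0,0,0]]
    - [85,[-0.009,0.063,0.077],[0,0,0]]
    - [85,[-0.017,0.127,0.154],[0,0,0]]
    - [85,[-0.026,0.19,0.231],[0,0,0]]
    - [85,[-0.035,0.254,0.32],[0,0,0]]
    - [85,[-0.035,0.2,0.42],[0,0,0]]

```text
time: 7.75
tool_pos: [0.4943, 0.0724, 0.1422]
tool_rot: [0.256, 0.614, 0.713, -0.222]
contact_force: [0.7, -0.0, 0.3]
gripper_width: 0.997
grasp_force: 0.0
```

Run:
```python
from h import *;st()
from plant import vision
for n in("scene","top"):
    f=vision.grab_frame(n);pickle.dump(f,open(n+"3.pkl","wb"))
    h=cv2.cvtColor(f["color"],cv2.COLOR_RGB2HSV);m=cv2.inRange(h,(100,80,20),(130,255,255))|(cv2.inRange(h,(0,0,0),(179,1,0)))
    m=cv2.morphologyEx(m,cv2.MORPH_CLOSE,np.ones((7,7)))
    for c in cv2.findContours(m,0,2)[0]:
        x,y,_,_=cv2.boundingRect(c)
        if cv2.contourArea(c)>150 and 220<x<380 and 180<y<300: print(n,cv2.minAreaRect(c),cv2.approxPolyDP(c,3,True)[:,0].tolist())
t=ld("top3")["color"][230:310,290:410];s=ld("scene3")["color"][190:270,260:380]
cv2.imwrite("pics/s3.png",cv2.convertScaleAbs(np.hstack([cv2.resize(k,None,fx=3.3,fy=3.3,interpolation=2) for k in(t,s)]),alpha=1.5)[:,:,::-1])
```

```text
t 7.75 tcp [0.4943 0.0724 0.1422] y [ 0.989  0.148 -0.002] b [-0.093  0.631  0.77 ] j [ 0.348 -0.025  1.96  -0.685  1.415  0.383] F [ 0.7 -0.   0.3] 0.9969642360109409 0.0
scene ((306.0, 253.0), (38.0, 40.0), 90.0) [[287, 234], [287, 272], [325, 271], [325, 234]]
top ((330.0, 267.5), (31.0, 40.0), 90.0) [[311, 253], [312, 281], [350, 280], [349, 252]]
```

View pics/s3.png

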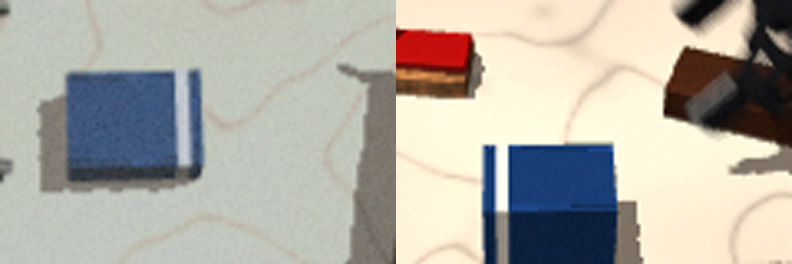

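Run:
```python
from h import *
t,s=ld("top3"),ld("scene3")
A=[(290+x/3.3-.3,230+y/3.3-.3) for x,y in [(66,73),(200,70),(203,165),(66,165)]]
B=[(260+(x-396)/3.3-.3,190+y/3.3-.3) for x,y in [(615,211),(484,211),(484,146),(613,145)]]
X=tri(t,A,s,B);print(X.round(4))
P=np.array([plane(t,p,.06)[:2] for p in A]);print(P.round(4),P.mean(0))
for a,b in((1,0),(2,3)):d=P[a]-P[b];print(np.hypot(*d),np.degrees(np.arctan2(*d[::-1])))
for a,b in((3,0),(2,1)):d=P[b]-P[a];print(np.hypot(*d),np.degrees(np.arctan2(*d[::-1])))
```

```text
[[ 0.5303  0.0451  0.0593]
 [ 0.5415 -0.0368  0.0603]
 [ 0.4826 -0.0452  0.0585]
 [ 0.4727  0.0384  0.0601]]
[[ 0.5302  0.0449]
 [ 0.5417 -0.0378]
 [ 0.4824 -0.0458]
 [ 0.4727  0.0381]] [ 5.06773706e-01 -1.49555151e-04]
0.08347037168689102 -82.08854454019554
0.08442534964966036 -83.41352803113242
0.057895742125018496 6.808860170370969
0.05983748760425337 7.737504157028767
```

Call:
arm_command:
  rows:
    - [85,[0,0,0.14],[0,0,0]]
    - [85,[0.02,-0.1,0.293],[0.936,0.123,0]]
    - [85,[0.073,-0.493,0.293],[0.936,0.123,0]]
    - [85,[0.073,-0.493,0.293],[0.936,0.123,0]]
    - [85,[0.073,-0.493,0.293],[0.936,0.123,0]]
    - [85,[0.073,-0.493,0.293],[0.936,0.123,0]]
    - [85,[0.073,-0.493,0.293],[0.936,0.123,0]]
    - [85,[0.073,-0.493,0.293],[0.936,0.123,0]]
    - [85,[0.073,-0.493,0.293],[0.936,0.123,0]]
    - [85,[0.073,-0.493,0.293],[0.936,0.123,0]]
    - [85,[0.073,-0.493,0.293],[0.936,0.123,0]]
    - [85,[0.073,-0.493,0.293],[0.936,0.123,0]]

```text
time: 8.85
tool_pos: [0.5164, -0.08, 0.2301]
tool_rot: [-0.249, 0.619, 0.71, 0.226]
contact_force: [0.6, -0.4, -0.2]
gripper_width: 0.998
grasp_force: 0.0
```

Call:
arm_command:
  rows:
    - [85,[0,0,0],[0.08,0.01,0]]
    - [85,[0,0,0],[0.08,0.01,0]]
    - [85,[0,0,0],[0.08,0.01,0]]

```text
time: 9.1
tool_pos: [0.5156, -0.0797, 0.2274]
tool_rot: [-0.293, 0.605, 0.692, 0.263]
contact_force: [0.0, -0.2, 0.1]
gripper_width: 0.997
grasp_force: 0.0
```

```bash
python3 -c "from h import *;st()"
```

```text
t 9.1 tcp [ 0.5156 -0.0797  0.2274] y [0.992 0.13  0.009] b [ 0.088 -0.718  0.69 ] j [-0.601  0.085  1.733  0.604  1.87  -0.718] F [ 0.  -0.2  0.1] 0.9971732177343142 0.0
```

Call:
arm_command:
  rows:
    - [85,[0,0,-0.13],[0,0,0]]
    - [85,[0,0,-0.26],[0,0,0]]
    - [85,[0,0,-0.37],[0,0,0]]
    - [85,[0,0,-0.477],[0,0,0]]
    - [85,[0,0,-0.477],[0,0,0]]
    - [85,[-0.009,0.078,-0.555],[0,0,0]]
    - [85,[-0.018,0.157,-0.633],[0,0,0]]
    - [85,[-0.023,0.21,-0.685],[0,0,0]]
    - [85,[-0.027,0.235,-0.711],[0,0,0]]
    - [85,[-0.027,0.235,-0.711],[0,0,0]]

```text
time: 9.93
tool_pos: [0.5075, -0.0067, 0.0168]
tool_rot: [-0.293, 0.603, 0.694, 0.263]
contact_force: [0.0, 0.2, 0.1]
gripper_width: 0.996
grasp_force: 0.0
```

Call:
arm_command:
  rows:
    - [66,[0,0,0],[0,0,0]]
    - [40,[0,0,0],[0,0,0]]
    - [40,[0,0,0],[0,0,0]]
    - [40,[0,0,0],[0,0,0]]
    - [40,[0,0,0],[0,0,0]]
    - [40,[0,0,0],[0,0,0]]
    - [40,[0,0,0],[0,0,0]]
    - [40,[0,0,0],[0,0,0]]

```text
time: 10.6
tool_pos: [0.5102, -0.0102, 0.0189]
tool_rot: [-0.29, 0.604, 0.694, 0.264]
contact_force: [0.3, -1.6, 7.4]
gripper_width: 0.696
grasp_force: 64.7
```

```bash
python3 -c "from h import *;st()"
```

```text
t 10.6 tcp [ 0.5102 -0.0102  0.0189] y [0.991 0.131 0.016] b [ 0.083 -0.717  0.692] j [-0.506  0.305  1.886  0.629  1.511 -0.869] F [ 0.3 -1.6  7.4] 0.6959024023733777 64.7049106657505
```

Call:
arm_command:
  rows:
    - [40,[0,0,0.12],[0,0,0]]
    - [40,[0,0,0.24],[0,0,0]]
    - [40,[0,0,0.36],[-0.08,-0.01,0]]
    - [40,[0,0,0.5],[-0.16,-0.02,0]]
    - [40,[0,0,0.65],[-0.991,-0.131,0]]
    - [40,[0,0,0.7],[-0.991,-0.131,0]]
    - [40,[0,0,0.7],[-0.991,-0.131,0]]
    - [40,[0,0,0.7],[-0.991,-0.131,0]]
    - [40,[0,0,0.7],[-0.991,-0.131,0]]
    - [40,[0,0,0.7],[-0.991,-0.131,0]]
    - [40,[0,0,0.7],[-0.991,-0.131,0]]
    - [40,[0,0,0.7],[-0.991,-0.131,0]]

```text
time: 11.6
tool_pos: [0.5087, -0.0087, 0.2285]
tool_rot: [0.17, 0.639, 0.736, -0.143]
contact_force: [0.2, 0.1, -3.3]
gripper_width: 0.693
grasp_force: 65.2
```

```bash
python3 -c "from h import *;st()"
```

```text
t 11.6 tcp [ 0.5087 -0.0087  0.2285] y [0.99  0.142 0.007] b [-0.068  0.428  0.901] j [ 0.074 -0.227  1.926 -0.452  1.419 -0.003] F [ 0.2  0.1 -3.3] 0.6932454442125265 65.18400941044092
```

Call:
arm_command:
  rows:
    - [40,[0,-0.1,0],[-0.203,-0.027,0]]
    - [40,[-0.01,-0.2,0],[-0.203,-0.027,0]]
    - [40,[-0.02,-0.3,0],[-0.203,-0.027,0]]
    - [40,[-0.03,-0.4,0],[-0.203,-0.027,0]]
    - [40,[-0.04,-0.5,0],[-0.203,-0.027,0]]
    - [40,[-0.06,-0.6,0],[-0.203,-0.027,0]]
    - [40,[-0.07,-0.7,0],[-0.203,-0.027,0]]
    - [40,[-0.08,-0.8,0],[-0.203,-0.027,0]]
    - [40,[-0.089,-0.88,0],[-0.203,-0.027,0]]
    - [40,[-0.089,-0.945,0],[-0.203,-0.027,0]]
    - [40,[-0.089,-0.945,0],[-0.203,-0.027,0]]

```text
time: 12.52
tool_pos: [0.4801, -0.2952, 0.227]
tool_rot: [0.281, 0.609, 0.7, -0.245]
contact_force: [1.1, -0.3, -1.9]
gripper_width: 0.693
grasp_force: 65.2
```

Call:
arm_command:
  rows:
    - [40,[0,0,0],[0,0,-0.06]]
    - [40,[0,0,0],[0,0,-0.112]]
    - [40,[0,0,0],[0,0,-0.112]]
    - [40,[0,0,0],[0,0,-0.112]]

```text
time: 12.85
tool_pos: [0.4819, -0.2918, 0.2262]
tool_rot: [0.259, 0.666, 0.646, -0.268]
contact_force: [0.4, 0.4, -2.7]
gripper_width: 0.697
grasp_force: 65.7
```

Run:
```python
from h import *;st()
from plant import vision
for n in("scene","top"):
    f=vision.grab_frame(n);pickle.dump(f,open(n+"4.pkl","wb"))
a=cv2.resize(ld("scene4")["color"][60:300,90:330],None,fx=1.6,fy=1.6);b=cv2.resize(ld("top4")["color"][180:420,350:590],None,fx=1.6,fy=1.6)
cv2.imwrite("pics/s4.png",cv2.convertScaleAbs(np.hstack([a,b]),alpha=1.6)[:,:,::-1])
```

```text
t 12.85 tcp [ 0.4819 -0.2918  0.2262] y [ 1.    -0.03  -0.001] b [0.022 0.691 0.723] j [-0.349 -0.192  1.986 -0.785  1.191 -0.074] F [ 0.4  0.4 -2.7] 0.6973729364057448 65.65024059265852
```

View pics/s4.png

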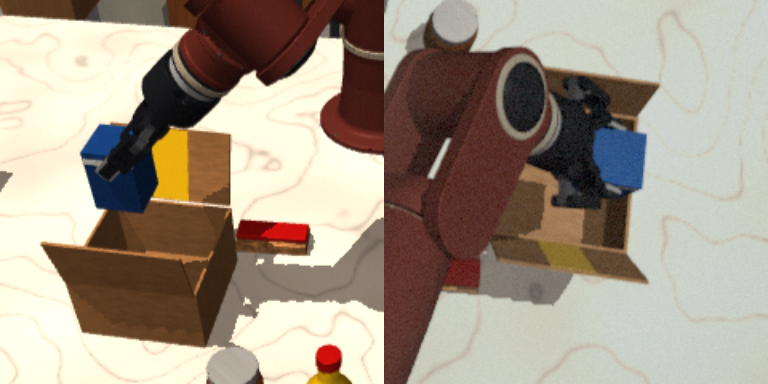

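The pot hangs mouth-down above the carton: its closed end is at about (620,158) in the top-view crop and (115,165) in the scene crop. I'll check that it's plumb before lowering.

Run:
```python
from h import *
t,s=ld("top4"),ld("scene4")
tcp=np.array([.4819,-.2918,.2262]);b=np.array([.022,.691,.723]);G=tcp+.019*b
ex=np.array([1,-.03,0]);u=np.array([.03,1,0]);z=np.array([0,0,1]);ctr=G-.002*u
for f,n in((t,"top"),(s,"scene")):
    for zz in(.018,-.066):
        print(n,zz,[proj(f,ctr+sx*.03*ex+sy*.03*u+zz*z).round(1).tolist() for sx,sy in((1,1),(1,-1),(-1,-1),(-1,1))])
    h=cv2.cvtColor(f["color"],cv2.COLOR_RGB2HSV);m=cv2.inRange(h,(100,80,20),(130,255,255))
    m=cv2.morphologyEx(m,cv2.MORPH_CLOSE,np.ones((5,5)))
    for c in cv2.findContours(m,0,2)[0]:
        x,y,_,_=cv2.boundingRect(c)
        if cv2.contourArea(c)>200 and (120<x<220 if n=="scene" else 450<x<560): print(n,cv2.approxPolyDP(c,2,True)[:,0].tolist())
```

```text
top 0.018 [[478.7, 257.4], [513.7, 262.4], [511.1, 297.0], [475.6, 291.9]]
top -0.066 [[466.8, 266.3], [499.1, 270.9], [496.5, 303.0], [463.8, 298.2]]
top [[488, 257], [481, 261], [478, 268], [480, 280], [486, 291], [485, 299], [488, 294], [497, 295], [497, 303], [505, 297], [510, 297], [513, 264], [489, 260]]
scene 0.018 [[170.2, 158.2], [138.9, 155.1], [151.0, 137.1], [180.9, 140.0]]
scene -0.066 [[178.2, 193.4], [148.7, 190.3], [159.7, 171.9], [187.9, 174.8]]
scene [[152, 138], [140, 155], [151, 189], [178, 192], [188, 174], [184, 155], [169, 168], [164, 168], [160, 172], [153, 171], [149, 167], [149, 160], [158, 156], [166, 143], [173, 143], [168, 139]]
```

Call:
arm_command:
  rows:
    - [40,[0,0,-0.1],[0,0,0]]
    - [40,[0,0,-0.2],[0,0,0]]
    - [40,[0,0,-0.3],[0,0,0]]
    - [40,[0,0,-0.38],[0,0,0]]
    - [40,[0,0,-0.45],[0,0,0]]
    - [40,[0,0,-0.5],[0,0,0]]
    - [40,[0,0,-0.53],[0,0,0]]
    - [40,[0,0,-0.53],[0,0,0]]

```text
time: 13.62
tool_pos: [0.4798, -0.2913, 0.0651]
tool_rot: [0.257, 0.666, 0.647, -0.269]
contact_force: [-0.2, -0.2, -2.0]
gripper_width: 0.695
grasp_force: 65.7
```

Call:
arm_command:
  rows:
    - [40,[0,0,-0.007],[0,0,0]]
    - [40,[0,0,-0.014],[0,0,0]]
    - [40,[0,0,-0.02],[0,0,0]]
    - [40,[0,0,-0.02],[0,0,0]]

```text
time: 13.95
tool_pos: [0.482, -0.2922, 0.0623]
tool_rot: [0.26, 0.667, 0.645, -0.268]
contact_force: [0.3, 0.5, -1.6]
gripper_width: 0.692
grasp_force: 65.7
```

Call:
arm_command:
  rows:
    - [40,[0,0,-0.005],[0,0,0]]
    - [40,[0,0,-0.01],[0,0,0]]
    - [40,[0,0,-0.014],[0,0,0]]
    - [40,[0,0,-0.014],[0,0,0]]

```text
time: 14.28
tool_pos: [0.4817, -0.2922, 0.0575]
tool_rot: [0.259, 0.666, 0.646, -0.268]
contact_force: [0.3, 0.1, -1.6]
gripper_width: 0.692
grasp_force: 65.4
```

Call:
arm_command:
  rows:
    - [40,[0,0,-0.003],[0,0,0]]
    - [40,[0,0,-0.006],[0,0,0]]
    - [40,[0,0,-0.006],[0,0,0]]
    - [40,[0,0,-0.006],[0,0,0]]

```text
time: 14.62
tool_pos: [0.4821, -0.2927, 0.0573]
tool_rot: [0.26, 0.666, 0.645, -0.269]
contact_force: [-2.9, 2.9, 6.7]
gripper_width: 0.699
grasp_force: 66.4
```

Call:
arm_command:
  rows:
    - [58,[0,0,0],[0,0,0]]
    - [62,[0,0,0],[0,0,0]]
    - [66,[0,0,0],[0,0,0]]
    - [74,[0,0,0],[0,0,0]]
    - [84,[0,0,0],[0,0,0]]
    - [84,[0,0,0],[0,0,0]]
    - [84,[0,0,0],[0,0,0]]

```text
time: 15.2
tool_pos: [0.4815, -0.2921, 0.0554]
tool_rot: [0.259, 0.667, 0.646, -0.268]
contact_force: [-0.2, -0.3, -0.5]
gripper_width: 0.985
grasp_force: 0.0
```

Call:
arm_command:
  rows:
    - [84,[0.002,0.035,0.04],[0,0,0]]
    - [84,[0.004,0.07,0.08],[0,0,0]]
    - [84,[0.006,0.14,0.16],[0,0,0]]
    - [84,[0.008,0.21,0.25],[0,0,0]]
    - [84,[0.01,0.28,0.36],[0,0,0]]
    - [84,[0.01,0.4,0.48],[0,0,0]]
    - [84,[0.01,0.5,0.6],[0,0,0]]
    - [84,[0.01,0.6,0.7],[0,0,0]]
    - [84,[0.01,0.6,0.7],[0,0,0]]

```text
time: 15.95
tool_pos: [0.4864, -0.1096, 0.2712]
tool_rot: [0.262, 0.667, 0.645, -0.265]
contact_force: [1.3, -0.6, -0.1]
gripper_width: 0.985
grasp_force: 0.0
```

Run:
```python
from h import *;st()
from plant import vision
for n in("scene","top"):
    f=vision.grab_frame(n);pickle.dump(f,open(n+"5.pkl","wb"))
a=cv2.resize(ld("scene5")["color"][60:300,90:330],None,fx=1.6,fy=1.6);b=cv2.resize(ld("top5")["color"][180:420,350:590],None,fx=1.6,fy=1.6)
cv2.imwrite("pics/s5.png",cv2.convertScaleAbs(np.hstack([a,b]),alpha=1.6)[:,:,::-1])
```

```text
t 15.95 tcp [ 0.4864 -0.1096  0.2712] y [ 1.    -0.029  0.007] b [0.015 0.691 0.722] j [ 0.019 -0.233  1.944 -0.765  1.498  0.137] F [ 1.3 -0.6 -0.1] 0.9849931899092434 0.0
```

View pics/s5.png

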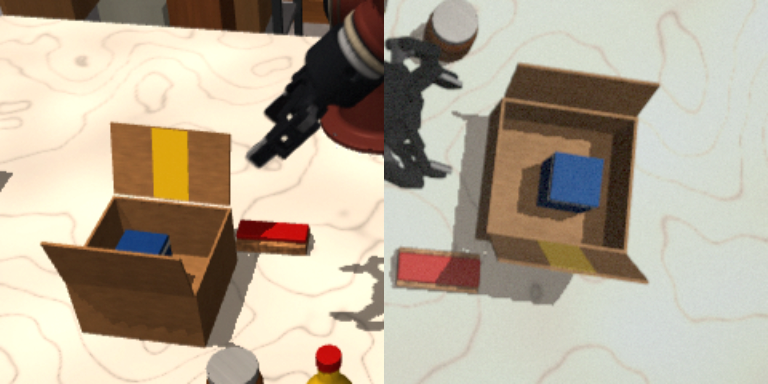

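The pot stands mouth-down at (577,182) in the top-view crop, released and flat, and both flaps are still open. Next is the plain flap.

Call:
arm_command:
  rows:
    - [40,[0.05,-0.05,0.1],[0.489,-0.014,0]]
    - [0,[0.15,-0.15,0.12],[0.489,-0.014,0]]
    - [0,[0.25,-0.25,0.12],[0.489,-0.014,0]]
    - [0,[0.35,-0.35,0.12],[0.489,-0.014,0]]
    - [0,[0.45,-0.45,0.12],[0.489,-0.014,0]]
    - [0,[0.55,-0.517,0.12],[0.489,-0.014,0]]
    - [0,[0.55,-0.517,0.12],[0.489,-0.014,0]]
    - [0,[0.55,-0.517,0.12],[0.489,-0.014,0]]
    - [0,[0.55,-0.517,0.12],[0.489,-0.014,0]]

```text
time: 16.8
tool_pos: [0.6483, -0.2682, 0.2983]
tool_rot: [-0.005, 0.719, 0.695, -0.0]
contact_force: [-0.1, 0.7, 0.9]
gripper_width: -0.006
grasp_force: 0.0
```

```bash
python3 -c "from h import *;st()"
```

```text
t 16.8 tcp [ 0.6483 -0.2682  0.2983] y [ 0.999 -0.033 -0.007] b [ 0.007 -0.006  1.   ] j [-0.499  0.207  1.334  0.002  1.61  -0.466] F [-0.1  0.7  0.9] -0.0063522780075826344 0.0
```

Call:
arm_command:
  rows:
    - [0,[0,0,-0.13],[0,0,0]]
    - [0,[0,0,-0.26],[0,0,0]]
    - [0,[0,0,-0.38],[0,0,0]]
    - [0,[0,0,-0.46],[0,0,0]]
    - [0,[0,0,-0.46],[0,0,0]]
    - [0,[-0.08,0,-0.46],[0,0,0]]
    - [0,[-0.13,0,-0.46],[0,0,0]]
    - [0,[-0.17,0,-0.46],[0,0,0]]
    - [0,[-0.21,0,-0.46],[0,0,0]]
    - [0,[-0.25,0,-0.46],[0,0,0]]
    - [0,[-0.25,0,-0.46],[0,0,0]]

```text
time: 17.72
tool_pos: [0.5738, -0.2664, 0.1673]
tool_rot: [-0.0, 0.718, 0.697, 0.001]
contact_force: [0.0, -0.8, -0.1]
gripper_width: 0.0
grasp_force: 0.0
```

Call:
arm_command:
  rows:
    - [0,[-0.035,0,-0.015],[0,0,0]]
    - [0,[-0.073,0,-0.04],[0,0,0]]
    - [0,[-0.1,0,-0.062],[0,0,0]]
    - [0,[-0.127,0,-0.085],[0,0,0]]
    - [0,[-0.145,0,-0.115],[0,0,0]]
    - [0,[-0.16,0,-0.145],[0,0,0]]
    - [0,[-0.167,0,-0.165],[0,0,0]]
    - [0,[-0.17,0,-0.18],[0,0,0]]
    - [0,[-0.17,0,-0.18],[0,0,0]]

```text
time: 18.47
tool_pos: [0.5226, -0.2667, 0.1076]
tool_rot: [-0.004, 0.718, 0.696, 0.0]
contact_force: [-0.2, 0.3, 0.4]
gripper_width: -0.005
grasp_force: 0.0
```

Call:
arm_command:
  rows:
    - [0,[0,0,-0.01],[0,0,0]]
    - [0,[0,0,-0.015],[0,0,0]]
    - [0,[0,0,-0.02],[0,0,0]]
    - [0,[0,0,-0.02],[0,0,0]]

```text
time: 18.8
tool_pos: [0.5239, -0.2674, 0.104]
tool_rot: [-0.002, 0.718, 0.696, 0.001]
contact_force: [-1.4, 0.5, 1.4]
gripper_width: -0.0
grasp_force: 1.0
```

Call:
arm_command:
  rows:
    - [0,[0,0,-0.005],[0,0,0]]
    - [0,[0,0,-0.01],[0,0,0]]
    - [0,[0,0,-0.01],[0,0,0]]

```text
time: 19.05
tool_pos: [0.524, -0.2675, 0.1038]
tool_rot: [-0.003, 0.718, 0.696, 0.001]
contact_force: [-7.7, 4.0, 14.8]
gripper_width: 0.0
grasp_force: 7.7
```

Call:
arm_command:
  rows:
    - [0,[0,0,0.05],[0,0,0]]
    - [0,[0,0,0.18],[0,0,0]]
    - [0,[0,0,0.3],[0,0,0]]
    - [0,[0,0,0.43],[0,0,0]]
    - [0,[-0.05,0,0.53],[0,0,0]]
    - [0,[-0.15,0,0.59],[0,0,0]]
    - [0,[-0.28,0,0.59],[0,0,0]]
    - [0,[-0.4,0.01,0.59],[0,0,0]]
    - [0,[-0.52,0.02,0.59],[0,0,0]]
    - [0,[-0.63,0.03,0.59],[0,0,0]]
    - [0,[-0.74,0.03,0.59],[0,0,0]]
    - [0,[-0.74,0.03,0.59],[0,0,0]]

```text
time: 20.05
tool_pos: [0.2983, -0.2581, 0.2777]
tool_rot: [-0.002, 0.719, 0.695, -0.0]
contact_force: [-0.3, -0.7, 0.2]
gripper_width: -0.003
grasp_force: 0.0
```

Run:
```python
from h import *;st()
from plant import vision
for n in("scene","top"):
    f=vision.grab_frame(n);pickle.dump(f,open(n+"6.pkl","wb"))
a=cv2.resize(ld("scene6")["color"][60:300,90:330],None,fx=1.6,fy=1.6);b=cv2.resize(ld("top6")["color"][180:420,350:590],None,fx=1.6,fy=1.6)
cv2.imwrite("pics/s6.png",cv2.convertScaleAbs(np.hstack([a,b]),alpha=1.6)[:,:,::-1])
```

```text
t 20.05 tcp [ 0.2983 -0.2581  0.2777] y [ 0.999 -0.034 -0.003] b [ 0.003 -0.003  1.   ] j [-9.020e-01 -5.620e-01  2.045e+00 -1.000e-03  1.663e+00 -8.680e-01] F [-0.3 -0.7  0.2] -0.0032624308894944726 0.0
```

View pics/s6.png

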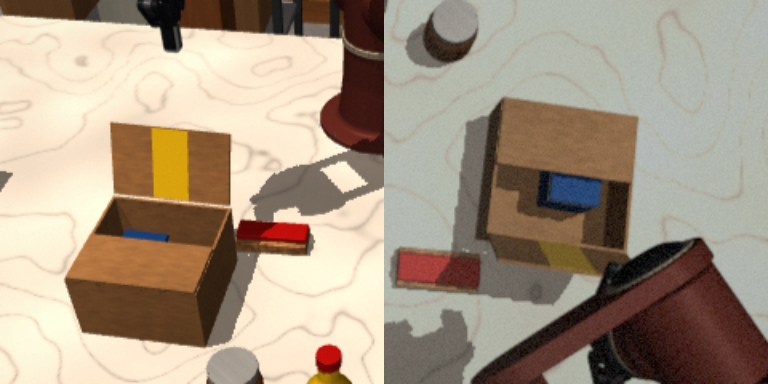

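The plain flap lies flat in the scene crop around (140,260), with the blue pot under and behind it. Next is the taped flap.

Call:
arm_command:
  rows:
    - [0,[0,0,-0.13],[0,0,0]]
    - [0,[0,0,-0.26],[0,0,0]]
    - [0,[0,0,-0.35],[0,0,0]]
    - [0,[0,0,-0.35],[0,0,0]]
    - [0,[0.08,0,-0.35],[0,0,0]]
    - [0,[0.14,0,-0.35],[0,0,0]]
    - [0,[0.19,0,-0.35],[0,0,0]]
    - [0,[0.235,0,-0.35],[0,0,0]]
    - [0,[0.278,0,-0.35],[0,0,0]]
    - [0,[0.278,0,-0.35],[0,0,0]]

```text
time: 20.98
tool_pos: [0.3879, -0.2587, 0.1746]
tool_rot: [-0.001, 0.717, 0.697, 0.001]
contact_force: [0.4, -1.0, -0.2]
gripper_width: 0.006
grasp_force: 0.0
```

Call:
arm_command:
  rows:
    - [0,[0.036,0,-0.005],[0,0,0]]
    - [0,[0.072,0,-0.013],[0,0,0]]
    - [0,[0.107,0,-0.032],[0,0,0]]
    - [0,[0.142,0,-0.053],[0,0,0]]
    - [0,[0.168,0,-0.085],[0,0,0]]
    - [0,[0.193,0,-0.117],[0,0,0]]
    - [0,[0.205,0,-0.145],[0,0,0]]
    - [0,[0.217,0,-0.173],[0,0,0]]
    - [0,[0.223,0,-0.2],[0,0,0]]
    - [0,[0.223,0,-0.205],[0,0,0]]
    - [0,[0.223,0,-0.205],[0,0,0]]

```text
time: 21.9
tool_pos: [0.4512, -0.2578, 0.1101]
tool_rot: [-0.004, 0.718, 0.696, 0.001]
contact_force: [0.0, 0.2, -0.2]
gripper_width: -0.002
grasp_force: 0.0
```

Call:
arm_command:
  rows:
    - [0,[0,0,-0.005],[0,0,0]]
    - [0,[0,0,-0.01],[0,0,0]]
    - [0,[0,0,-0.012],[0,0,0]]
    - [0,[0,0,-0.012],[0,0,0]]

```text
time: 22.23
tool_pos: [0.4519, -0.2583, 0.108]
tool_rot: [-0.003, 0.718, 0.696, 0.001]
contact_force: [-0.8, 0.2, 2.5]
gripper_width: 0.001
grasp_force: 1.4
```

Call:
arm_command:
  rows:
    - [0,[0,0,-0.005],[0,0,0]]
    - [0,[0,0,-0.008],[0,0,0]]
    - [0,[0,0,-0.008],[0,0,0]]

```text
time: 22.48
tool_pos: [0.452, -0.2584, 0.1078]
tool_rot: [-0.003, 0.718, 0.696, 0.0]
contact_force: [-6.3, 4.6, 14.2]
gripper_width: -0.001
grasp_force: 7.3
```

Call:
arm_command:
  rows:
    - [0,[0,0,0.05],[0,0,0]]
    - [0,[0,0,0.18],[0,0,0]]
    - [0,[0,0,0.3],[0,0,0]]
    - [0,[0,0,0.43],[0,0,0]]
    - [0,[-0.1,0,0.55],[0,0,0]]
    - [0,[-0.22,0,0.6],[0,0,0]]
    - [0,[-0.34,-0.1,0.6],[0,0,0]]
    - [0,[-0.45,-0.2,0.6],[0,0,0]]
    - [0,[-0.5,-0.3,0.6],[0,0,0]]
    - [0,[-0.5,-0.42,0.6],[0,0,0]]
    - [0,[-0.5,-0.5,0.6],[0,0,0]]
    - [0,[-0.5,-0.5,0.6],[0,0,0]]

```text
time: 23.48
tool_pos: [0.3005, -0.4115, 0.2844]
tool_rot: [-0.003, 0.719, 0.695, 0.0]
contact_force: [-0.2, 0.6, 0.5]
gripper_width: -0.002
grasp_force: 0.0
```

Run:
```python
from h import *;st()
from plant import vision
for n in("scene","top"):
    f=vision.grab_frame(n);pickle.dump(f,open(n+"7.pkl","wb"))
a=cv2.resize(ld("scene7")["color"][80:360,90:490],None,fx=1.0,fy=1.5);b=cv2.resize(ld("top7")["color"][130:410,190:590],None,fx=1,fy=1.5)
cv2.imwrite("pics/s7.png",cv2.convertScaleAbs(np.hstack([a,b]),alpha=1.6)[:,:,::-1])
f=ld("scene7");
for p in((0.45,-.26),(.49,-.26),(.41,-.26),(.54,-.26),(.47,-.2),(.47,-.32)):
    q=proj(ld("top7"),np.array([*p,.106]));r=proj(f,np.array([*p,.106]));print(p,dep(ld("top7"),q).round(3),dep(f,r).round(3))
```

```text
t 23.48 tcp [ 0.3005 -0.4115  0.2844] y [ 0.999 -0.035 -0.004] b [ 0.003 -0.004  1.   ] j [-1.086e+00 -2.500e-01  1.807e+00 -1.000e-03  1.590e+00 -1.051e+00] F [-0.2  0.6  0.5] -0.0022794278906075487 0.0
(0.45, -0.26) [ 0.45  -0.259  0.109] [ 0.453 -0.259  0.109]
(0.49, -0.26) [ 0.49  -0.26   0.106] [ 0.493 -0.259  0.109]
(0.41, -0.26) [ 0.41  -0.259  0.109] [ 0.413 -0.259  0.109]
(0.54, -0.26) [ 0.54  -0.26   0.104] [ 0.536 -0.262  0.102]
(0.47, -0.2) [ 0.469 -0.199  0.11 ] [ 0.471 -0.2    0.107]
(0.47, -0.32) [ 0.469 -0.318  0.112] [ 0.473 -0.318  0.109]
```

View pics/s7.png

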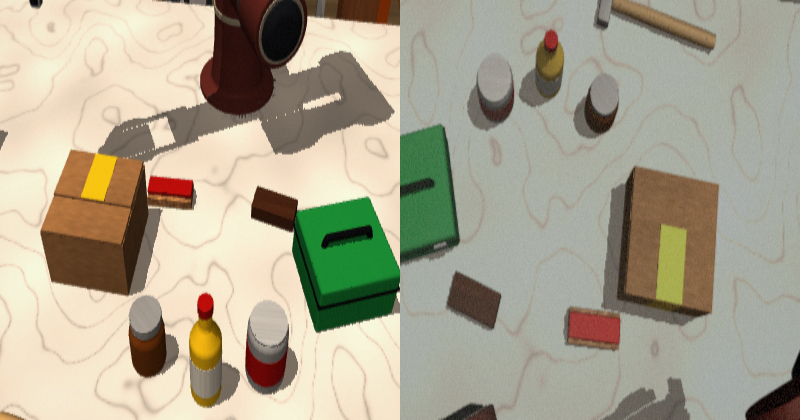

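Both flaps are closed flat, with the taped one on top: the tape is at (98,176) in the scene half and (672,265) in the top half. The other things are where they were and the arm is clear, so I'm handing in.

```bash
python3 -c "
from plant import manip;print(manip.job_done())"
```

```text
the job is handed in; nothing more can be done
None
```

The glue pot is in the carton, mouth-down and flat on the floor; the plain flap was then closed, the taped flap after it, and the job is handed in at about 23.5 s with nothing else moved.

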